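# Set out the counter display in the pastry shop

## Task

Set out the display tray on the shop counter: stand the yellow carton, the green-lidded tub, the red-lidded jar and the blue tin upright in the tray, each in the middle of the bay whose card shows it, the carton and the tin squared up with a broad side to their card. Set each pack down rather than dropping it and do not tip any over. The purple carton and the white-lidded tub have no card: leave them where they stand.

Things in the scene. Friction and masses are not known exactly. Their poses are not given: they have to be found in the camera images.
- carton_yellow: The yellow pastry carton, standing: 44 mm thick (x), 64 mm wide (y), 96 mm tall (z), rigid, about 180 g. Origin: centre of underside; x through the thickness (across the broad faces), y across the width, z up. Both broad faces look alike. All packs start upright on the counter, 30 mm or more from anything else.
- tub_green: The round clear cookie tub with the green lid: 60 mm diameter, 52 mm tall, straight-sided, rigid, about 160 g. Origin: centre of its underside, z up. The tray has four bays side by side, 105 mm apart; which card is in which bay changes. It is fixed and may stand a little askew.
- jar_red: The round amber jar with the red lid and a cream label: 54 mm diameter, 78 mm tall, straight-sided, about 250 g. Origin: centre of its underside, z up.
- tin_blue: The blue biscuit tin with a brass-rimmed lid, standing: 48 mm thick (x), 66 mm wide (y), 84 mm tall (z), rigid, about 250 g. Origin: centre of underside; x through the thickness (across the broad faces), y across the width, z up. Both broad faces look alike.
- carton_purple: Look-alike without a card: the purple carton, same shape and size as the yellow one (44 x 64 x 96 mm), same axes. Stays where it is. Other things lie on the counter among the packs: a brass bell 45 mm high, calculator, stapler, label roll, tape dispenser; none of these is over 100 mm high.
- tub_white: Look-alike without a card: the cookie tub with the white lid, as the green one (60 mm diameter, 52 mm tall). Stays where it is. Origin: centre of its underside, z up. The tray: bays 100 mm wide (y), 110 mm deep (x), dividers and back wall 20 mm high; ledge and cards begin 54 mm from the bay's middle and are at most 40 mm high.
- card_yellow: Fixed card holder in one bay of the wooden tray: yellow liner, 100 x 96 mm, on the bay's floor; beyond it on a ledge a navy card, 74 mm wide, with a yellow upright rectangle on a white disc. Origin: middle of the bay, at counter height; packs stand on the liner's top, z = 0.010 m. x points square out of the tray to the card, y along the tray, z up.
- card_green: Fixed card holder in one bay of the wooden tray: green liner, 100 x 96 mm, on the bay's floor; beyond it on a ledge a navy card, 74 mm wide, with a green disc on a white disc. Origin: middle of the bay, at counter height; packs stand on the liner's top, z = 0.010 m. x points square out of the tray to the card, y along the tray, z up.
- card_red: Fixed card holder in one bay of the wooden tray: red liner, 100 x 96 mm, on the bay's floor; beyond it on a ledge a navy card, 74 mm wide, with an amber jar with red lid on a white disc. Origin: middle of the bay, at counter height; packs stand on the liner's top, z = 0.010 m. x points square out of the tray to the card, y along the tray, z up.
- card_blue: Fixed card holder in one bay of the wooden tray: blue liner, 100 x 96 mm, on the bay's floor; beyond it on a ledge a navy card, 74 mm wide, with a blue square on a white disc. Origin: middle of the bay, at counter height; packs stand on the liner's top, z = 0.010 m. x points square out of the tray to the card, y along the tray, z up.
Mind the look-alikes: they are no part of the job. Several things look just like the jar_red: the one meant starts farthest from the robot's base. Leave any pink look-alike of the tub_white alone.

How it is judged:
By the outcome, as a careful person would: the job done as asked, in the order asked, and still so for the second after the job is handed in, with the robot touching nothing.
It also fails if it takes over 102 s, if anything falls off the work surface, if the arm or the gripper's body presses on something with over 40 N, if the wrist force passes 120 N, or if a joint passes its speed limit or range.

## Robot

A 6-joint arm with a two-finger parallel gripper is mounted at the origin on the work surface. World frame = base frame: x ahead of the robot, y to its left, z up, the work surface at z = 0. Lengths are in m, angles in rad, forces in N, time in s.
With the tool pointing down it reaches from about 0.425 to 0.95 m from the base axis. Payload 14.7 kg.
Tool frame: the origin (TCP) lies between the finger pads; the fingertips stand 19 mm ahead of it and the grasp point (between the pads) is the TCP (bot.finger_overhang is the distance from the TCP to the fingertips, in m); z points along the fingers, y is the line along which they close (so a half turn about z gives the same grasp; the last joint's range is limited). The gripper opens to 85 mm and grips with 20 to 120 N. Pads are 22 mm wide; open, the fingers measure 114 mm over their backs; the gripper's body (76 mm by 85 mm) begins 54 mm behind the grasp point. The pads swing forward as they close: fully open they stand 13 mm farther back than shut.
Start: joints at [-1.262, 0.48, 1.596, -0, 1.065, -0.047], TCP at [0.226, -0.609, 0.25] pointing down, gripper open.
Joint ranges: [-2.75, 2.75], [-0.82, 2.05], [0.23, 2.67], [-1.56, 4.7], [0.09, 2.69], [-2.92, 2.92]. Speed limits (rad/s): [1.89, 1.89, 2.39, 3.01, 3.01, 3.01].

## Interface

Orientations are given as [roll, pitch, yaw] about the fixed x, y, z axes, in that order (R = Rz(yaw) Ry(pitch) Rx(roll)).
In Python, from plant import readout, snapshot, bot, silhouettes gives the robot as it stands. The module is installed in compiled form; this text tells all that it offers.
- The arm moves only by the tool carry_out, never from a script. Its argument "plan" is a list of rows, each a list of 6 numbers: the shift along the tool's x, y, z scaled (see below), then the turn, a rotation vector about the tool's x, y, z scaled (see below). A call has 1 to 12 rows; each row is the pose to reach, as a shift and turn from the pose commanded when the call began, along the tool's axes at that moment, turning the shorter way round; what a row does not reach only later rows make up. The controller multiplies each number of a shift by 0.25 m and each number of a turn by 2 pi rad. A row lasts 1/8 s, in which the tool goes at most 62.5 mm and 10.7 degrees, less where a joint would pass 70% of its speed; a pose out of reach is approached as far as the arm can. A call with a number of a shift or a turn outside -1 to 1 is refused whole. A call with a gripper value outside its range is refused whole. "claw" is the opening, from -1 (shut) to 1 (fully open), set as the call begins (left out, the last holds). The fingers move at their own pace and stop on an object; "squeeze" is the grip in N (left out, the last holds). Time passes only in rows, so rows that repeat a pose let the fingers close. It gives the time, the measured TCP pose, the force, the opening and the grip force at its end, in the units of the state.
- readout.get_obs(): the state, without advancing time (a new reading comes with each control period).
- snapshot(name): name is "scene" or "top" or "wrist"; returns a dict with "img" (420x560x3 uint8, red, green, blue), "depth" (420x560 float32, m along the optical axis (not along the pixel's ray), 0 where there is no reading), "vertical_fov" (degrees; the focal length in pixels is half the picture's height over the tangent of half this angle, whatever the lens; pixels are square), "cx", "cy" (the principal point, pixels), "T" (4x4, takes a point from camera to world coordinates); the wrist camera has in their place "T_tool_cam" (4x4, takes a point from camera to tool coordinates, whose origin is the TCP and whose axes are the flange's). Camera axes: x right, y up, looking along -z (the intrinsics and any distortion apply to the point x, -y, -z); pixel columns grow to the right and rows downward; lengths in m; the calibration is good to about 2 mm. A picture is of the moment at which its call begins: read the wrist's pose just before it.
- bot.sign_off(): hands the job in; it is judged then, once.
Trained networks look in the newest picture that a camera, given by its name, has taken for a name from the list of things; names that differ only in an ending like _2 or _b are one class to them, and where a whole thing is asked for, a point or a joint stands for the part that bears it (a point fixed in the world has none). Each returns a list of dicts, best first, with "conf" (0 to 1); they miss things now and then, are a little off and sometimes report something else, mostly with a low value. They report only what shows in the picture. A call takes as long as a camera call. They do not tell look-alikes from the thing itself.
- silhouettes(camera, target): "region" (420x560 bool, what is visible of it) and "location" ([column, row] in pixels, amid what is visible of it).
The state is a dict: "time_s": time; "joint_positions": joint angles; "dq": joint speeds; "joint_efforts": joint torques, N m; "position": TCP position; "tool_rot": TCP orientation; "contact_force": force on the tool from outside, world axes, zero at the start; "ft_torque": the same for the moment, N m; "opening": finger opening in m; "gripper_force": force on a finger pad.
Only numpy, scipy, OpenCV 4.12 (cv2) and the standard library are available. Lean on these libraries where they do the work, as an engineer would, in place of code of your own. Each camera call takes 0.05 s, during which the arm holds its last target. There are 200 camera calls.

## Working session

There is one attempt and no reset: what is moved stays moved. The work goes in short steps, Python scripts to look and compute and a tool call to move; the robot and the scene stay as the last step left them, time stands still between calls to the robot, and variables do not carry over. Pictures are saved under pics/ and viewed, at most 14 in all, crops included, and the job is handed in when it is done.

Besides the shell and the picture viewer there is one more tool, called after "Call:" as name(argument=value, ...) on one line, values as JSON. carry_out: Moves the arm, as the interface text tells. Shifts and turns lie within -1 to 1; 1 stands for 0.25 m of shift or 2 pi rad of turn. Its arguments: {"type":"object","properties":{"plan":{"type":"array","items":{"type":"array","items":{"type":"number"}}},"claw":{"type":"number"},"squeeze":{"type":"number"}},"required":["plan"]}

```bash
mkdir -p pics; ls
cat > h.py <<'E'
import numpy as np, cv2
from plant import readout, snapshot, bot, silhouettes
from scipy.spatial.transform import Rotation as R
def Tcam(s,obs=None):
    if "T" in s: return np.array(s["T"])
    T=np.eye(4); r=np.array(obs["tool_rot"]); T[:3,:3]=R.from_euler('xyz',r).as_matrix() if r.shape==(3,) else r
    T[:3,3]=obs["position"]; return T@np.array(s["T_tool_cam"])
def f(s): return 210/np.tan(np.radians(s["vertical_fov"])/2)
def cloud(s,T):
    d=s["depth"]; v,u=np.mgrid[:420,:560]; k=f(s)
    P=np.stack([(u-s["cx"])/k*d,-(v-s["cy"])/k*d,-d],-1)
    return P@T[:3,:3].T+T[:3,3]
def save(n,img,z=1):
    cv2.imwrite("pics/"+n,cv2.resize(img[...,::-1],None,fx=z,fy=z))
E
python3 - <<'E'
from h import *
o=readout.get_obs(); print({k:o[k] for k in o})
for c in ["scene","top","wrist"]:
    o=readout.get_obs(); s=snapshot(c); save(c+"0.png",s["img"],1.4)
    print(c,[k for k in s],s["vertical_fov"],s["cx"],s["cy"],(s.get("T",s.get("T_tool_cam"))))
    print({k:s[k] for k in s if k not in("img","depth","T","T_tool_cam")}, (s["depth"]==0).mean())
    P=cloud(s,Tcam(s,o))
    for t in ["carton_yellow","tub_green","jar_red","tin_blue","carton_purple","tub_white","card_yellow","card_green","card_red","card_blue"]:
        for d in silhouettes(c,t):
            q=P[d["region"]&(s["depth"]>0)]
            if len(q): print(t,round(d["conf"],2),np.round(d["location"]),len(q),np.median(q,0).round(3),np.percentile(q,95,0).round(3))
E
```

```text
pics
{'time_s': 0.0, 'joint_positions': array([-1.26161112e+00,  4.80833478e-01,  1.59684922e+00,  1.34569564e-05,
        1.06510576e+00, -4.66104584e-02]), 'dq': array([-7.19592415e-04,  4.22364304e-05,  4.62523904e-04,  2.31695761e-03,
        3.25073642e-04, -1.27194409e-03]), 'joint_efforts': array([-8.97166883e-04, -9.50650048e+01, -4.30184269e+01, -1.64723660e-04,
        1.22931812e-02,  2.08295580e-05]), 'position': array([ 0.22632062, -0.60892331,  0.2496805 ]), 'tool_rot': array([-3.14039869e+00, -6.74690085e-05,  3.55789101e-01]), 'contact_force': array([-0.04551931,  0.50745747, -0.00923568]), 'ft_torque': array([-0.00997526, -0.05533261, -0.00838864]), 'gripper_force': 0.0, 'opening': 0.08563036216884155}
scene ['img', 'depth', 'vertical_fov', 'cx', 'cy', 'T'] 42.59911475647583 284.4080892125687 216.19890654556758 [[ 0.69095558 -0.52369188  0.4983244   1.10689929]
 [ 0.72271247  0.4848404  -0.49256113 -0.72908946]
 [ 0.01634246  0.70048312  0.71348183  1.0705715 ]
 [ 0.          0.          0.          1.        ]]
{'vertical_fov': 42.59911475647583, 'cx': 284.408089212
[... 2949 characters left out ...]
67. 143.] 1301 [ 0.636 -0.019  0.011] [0.706 0.027 0.035]
wrist ['img', 'depth', 'vertical_fov', 'cx', 'cy', 'T_tool_cam'] 71.2579568629552 273.89273991833994 205.2442363247667 [[-1.67318656e-03  9.47449123e-01  3.19902110e-01  8.20512900e-02]
 [ 9.99998353e-01  1.36023202e-03  1.20172125e-03 -2.15335038e-04]
 [ 7.03428646e-04  3.19903594e-01 -9.47449838e-01 -1.22751587e-01]
 [ 0.00000000e+00  0.00000000e+00  0.00000000e+00  1.00000000e+00]]
{'vertical_fov': 71.2579568629552, 'cx': 273.89273991833994, 'cy': 205.2442363247667} 0.00399234693877551
jar_red 0.83 [ 28. 137.] 3129 [ 0.184 -0.348  0.055] [ 0.2   -0.332  0.078]
jar_red 0.6 [28. 28.] 2782 [ 0.288 -0.325  0.04 ] [ 0.309 -0.315  0.07 ]
```

View pics/scene0.png

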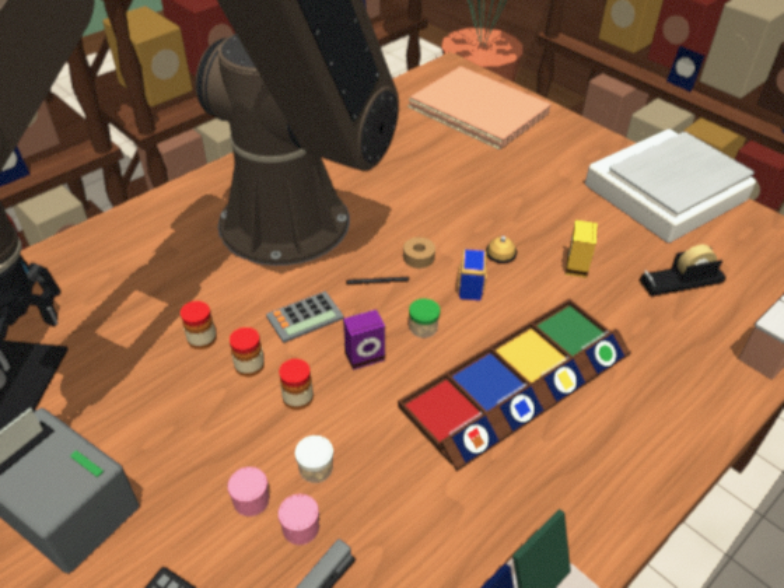

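View pics/top0.png

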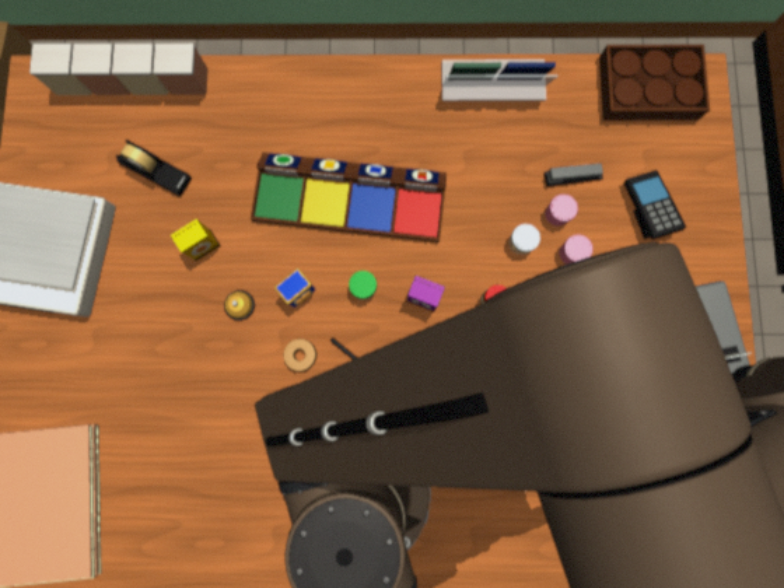

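The scene picture shows the tray with bays red, blue, yellow and green at liner pixels (scene/1.4) (315,292), (348,271), (380,254), (410,235). The packs are yellow (414,177), blue tin (338,195), green tub (304,228) and purple (260,241). The white tub (224,327) and two pink tubs (177,352) and (213,370) stay put.

Jar candidates are (140,237), (178,252) and (213,274), about 0.38, 0.43 and 0.50 m from the base. The third, at (213,274), is farthest, so it is the one meant.

```bash
cat > fit.py <<'E'
from h import *
import warnings
def top_fit(P,valid,c,z,rad=.06,tol=.008):
    m=valid&(abs(P[...,2]-z)<tol)&(np.hypot(P[...,0]-c[0],P[...,1]-c[1])<rad)
    q=P[m]
    if len(q)<20: return None
    q=q[np.hypot(*(q[:,:2]-np.median(q[:,:2],0)).T)<.05]
    xy=(q[:,:2]*1000).astype(np.float32)
    (cx,cy),(w,h),a=cv2.minAreaRect(xy); (ex,ey),r=cv2.minEnclosingCircle(xy)
    return dict(n=len(q),z=np.median(q[:,2]).round(4),rect=np.round([cx,cy,w,h,a],1).tolist(),circ=np.round([ex,ey,r],1).tolist(),mean=np.round(q[:,:2].mean(0)*1000,1).tolist())
E
python3 - <<'E'
from fit import *
for c in ["scene","top"]:
    s=snapshot(c); P=cloud(s,Tcam(s)); v=s["depth"]>0
    if c=="scene":
        save("jars.png",s["img"][200:310,110:260],5)
    for n,p,z in [("cy",(.53,.35),.096),("tg",(.435,-.0),.052),("jr",(.41,-.28),.078),("tb",(.425,.14),.084),("cp",(.41,-.13),.096)]:
        print(c,n,top_fit(P,v,p,z))
    hsv=cv2.cvtColor(s["img"],cv2.COLOR_RGB2HSV)
    for n,p in [("red",(.625,-.125)),("blue",(.636,-.02)),("yellow",(.647,.085)),("green",(.66,.19))]:
        h={"red":(-8,6),"blue":(105,125),"yellow":(22,35),"green":(55,75)}[n]
        H=hsv[...,0].astype(int); H=np.where((H>170),H-180,H)
        m=v&(H>=h[0])&(H<=h[1])&(hsv[...,1]>120)&(hsv[...,2]>60)&(abs(P[...,2]-.01)<.008)&(np.hypot(P[...,0]-p[0],P[...,1]-p[1])<.075)
        m=cv2.morphologyEx(m.astype(np.uint8),cv2.MORPH_OPEN,np.ones((3,3)))>0
        q=P[m]
        r=cv2.minAreaRect((q[:,:2]*1000).astype(np.float32))
        print(c,n,len(q),np.round(np.median(q[:,2]),4),np.round(r[0]+r[1]+(r[2],),1),q[:,:2].mean(0).round(4))
E
```

```text
scene cy {'n': 256, 'z': np.float64(0.0944), 'rect': [536.4, 358.1, 44.0, 70.9, 32.3], 'circ': [535.9, 357.9, 37.5], 'mean': [537.4, 356.6]}
scene tg {'n': 322, 'z': np.float64(0.0508), 'rect': [440.2, -1.6, 59.3, 59.7, 79.1], 'circ': [439.2, -1.9, 32.2], 'mean': [442.2, -3.4]}
scene jr {'n': 324, 'z': np.float64(0.0767), 'rect': [409.1, -284.4, 51.8, 52.3, 0.3], 'circ': [406.9, -283.2, 28.9], 'mean': [410.4, -284.4]}
scene tb {'n': 281, 'z': np.float64(0.0818), 'rect': [432.3, 141.6, 47.5, 68.9, 39.9], 'circ': [431.1, 141.5, 39.3], 'mean': [434.1, 139.1]}
scene cp {'n': 386, 'z': np.float64(0.0943), 'rect': [418.1, -133.8, 64.2, 50.2, 65.8], 'circ': [417.6, -132.7, 37.6], 'mean': [420.3, -135.4]}
scene red 1185 0.0088 [ 602.  -119.   102.4  100.2   85.1] [ 0.604  -0.1196]
scene blue 984 0.0088 [617.4 -11.6  95.5  94.9  83.2] [ 0.6165 -0.0139]
scene yellow 878 0.0087 [629.4  91.9  93.5  95.   84.2] [0.629  0.0903]
scene green 706 0.009 [640.9 197.2  88.9  87.2  84.5] [0.6407 0.1959]
top cy {'n': 345, 'z': np.float64(0.0956), 'rect': [531.8, 360.0, 46.6, 64.1, 34.0], 'circ': [531.2, 3
[... 174 characters left out ...]
 jr {'n': 79, 'z': np.float64(0.078), 'rect': [420.8, -274.3, 17.6, 45.0, 28.6], 'circ': [414.5, -277.8, 22.6], 'mean': [419.6, -274.7]}
top tb {'n': 368, 'z': np.float64(0.083), 'rect': [428.2, 142.9, 48.3, 65.8, 40.5], 'circ': [427.9, 142.3, 38.2], 'mean': [427.7, 142.5]}
top cp {'n': 345, 'z': np.float64(0.0956), 'rect': [415.8, -132.6, 63.7, 44.9, 68.2], 'circ': [415.6, -132.7, 38.2], 'mean': [415.3, -132.5]}
top red 1006 0.0095 [ 608.2 -120.2  100.1  107.2   83.5] [ 0.609  -0.1207]
top blue 888 0.0096 [620.  -15.5  94.4 101.6  83.6] [ 0.6204 -0.0155]
top yellow 965 0.0095 [631.9  88.9 100.3 104.6  83.6] [0.6318 0.0889]
top green 793 0.0098 [644.7 193.6  90.6  95.3  83.3] [0.6448 0.1934]
```

View pics/jars.png

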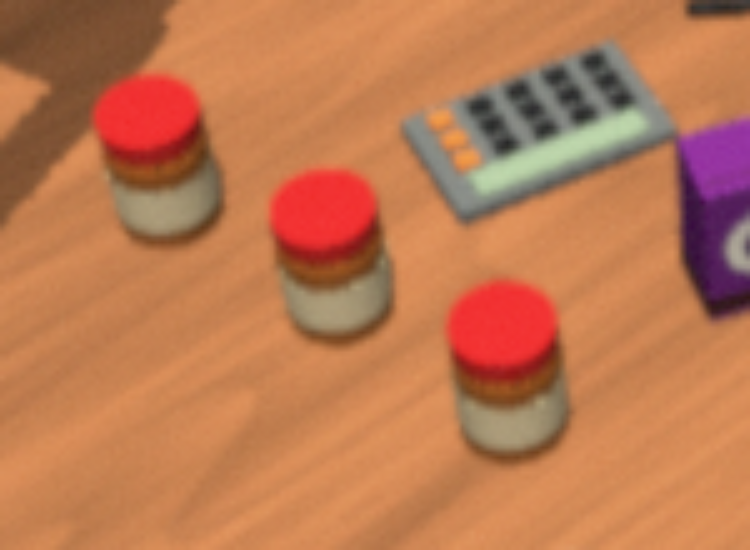

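The crop shows three identical red-lidded jars. The farthest from the base is the right-most and lowest one (crop (505,370), scene (211,274)), at about (0.41,-0.28), and it is the one meant. Next I move over the tray for wrist-camera measurements.

Call:
carry_out(plan=[[0.784, -0.603, -0.2, 0, 0, 0], [0.784, -0.603, -0.2, 0, 0, 0], [0.784, -0.603, -0.2, 0, 0, 0], [0.784, -0.603, -0.2, 0, 0, 0], [0.784, -0.603, -0.2, 0, 0, 0]], claw=1, squeeze=40)

```text
time_s: 2.38
position: [0.3596, -0.3969, 0.3015]
tool_rot: [3.141, -0.001, 0.36]
contact_force: [-0.3, 0.5, -0.7]
opening: 0.0855
gripper_force: 0.0
```

Call:
carry_out(plan=[[0.784, -0.603, 0, 0, 0, 0], [0.784, -0.603, 0, 0, 0, 0], [0.784, -0.603, 0, 0, 0, 0], [0.784, -0.603, 0, 0, 0, 0], [0.784, -0.603, 0, 0, 0, 0]])

```text
time_s: 3.0
position: [0.4905, -0.1875, 0.3002]
tool_rot: [-3.141, -0.0, 0.36]
contact_force: [-0.1, -0.6, -0.5]
opening: 0.0853
gripper_force: 0.0
```

Call:
carry_out(plan=[[0.784, -0.603, 0, 0, 0, 0.075], [0.784, -0.603, 0, 0, 0, 0.075], [0.784, -0.603, 0, 0, 0, 0.075], [0.784, -0.603, 0, 0, 0, 0.075], [0.784, -0.603, 0, 0, 0, 0.075], [0.784, -0.603, 0, 0, 0, 0.075], [0.784, -0.603, 0, 0, 0, 0.075]])

```text
time_s: 3.88
position: [0.6195, 0.0177, 0.3002]
tool_rot: [3.141, 0.001, -0.117]
contact_force: [-0.5, 0.2, -0.0]
opening: 0.0849
gripper_force: 0.0
```

```bash
cat >> fit.py <<'E'
PACK={"cy":((.534,.359),.096),"tg":((.437,-.001),.052),"jr":((.41,-.283),.078),"tb":((.43,.142),.084),"cp":((.417,-.133),.096)}
HUE={"red":(-8,6),"blue":(105,125),"yellow":(22,35),"green":(55,75)}
BAY={"red":(.606,-.12),"blue":(.62,-.015),"yellow":(.632,.089),"green":(.644,.194)}
def measure(c,packs,bays=(),tol=.006):
    o=readout.get_obs(); s=snapshot(c); P=cloud(s,Tcam(s,o)); v=s["depth"]>0
    for n in packs: print(c,n,top_fit(P,v,PACK[n][0],PACK[n][1],tol=tol))
    hsv=cv2.cvtColor(s["img"],cv2.COLOR_RGB2HSV); H=hsv[...,0].astype(int); H=np.where((H>170),H-180,H)
    for n in bays:
        h=HUE[n]; p=BAY[n]
        m=v&(H>=h[0])&(H<=h[1])&(hsv[...,1]>120)&(hsv[...,2]>60)&(abs(P[...,2]-.01)<.006)&(np.hypot(P[...,0]-p[0],P[...,1]-p[1])<.075)
        m=cv2.morphologyEx(m.astype(np.uint8),cv2.MORPH_OPEN,np.ones((5,5)))>0
        q=P[m]
        if len(q)<50: print(n,"none"); continue
        r=cv2.minAreaRect((q[:,:2]*1000).astype(np.float32))
        print(c,n,len(q),np.round(np.median(q[:,2]),4),np.round(r[0]+r[1]+(r[2],),1),(q[:,:2].mean(0)*1000).round(1))
    return o,s,P
E
python3 - <<'E'
from fit import *
o,s,P=measure("wrist",["cy","tg","tb","cp"],BAY)
save("w1.png",s["img"],1.4); print(o["position"],o["tool_rot"],o["joint_positions"].round(2))
E
```

```text
wrist cy {'n': 1495, 'z': np.float64(0.0954), 'rect': [533.6, 360.9, 43.9, 66.1, 34.0], 'circ': [533.6, 360.2, 37.7], 'mean': [535.3, 356.0]}
wrist tg {'n': 1125, 'z': np.float64(0.0517), 'rect': [438.0, 1.1, 58.3, 59.2, 83.9], 'circ': [437.8, 1.0, 30.0], 'mean': [440.1, 0.9]}
wrist tb {'n': 1221, 'z': np.float64(0.0831), 'rect': [430.0, 144.0, 46.8, 66.4, 40.3], 'circ': [429.1, 142.3, 37.4], 'mean': [433.0, 141.7]}
wrist cp {'n': 121, 'z': np.float64(0.0948), 'rect': [425.4, -155.9, 26.4, 10.6, 65.9], 'circ': [427.0, -156.7, 13.3], 'mean': [426.1, -157.7]}
wrist red 4862 0.0092 [ 606.  -120.8   98.8  101.1   83.1] [ 608.4 -120.8]
wrist blue 4683 0.0092 [618.  -16.3  96.4  99.7  83.3] [620.3 -16.3]
wrist yellow 4651 0.0093 [630.5  88.9  98.   99.6  83.2] [631.5  88.3]
wrist green 4385 0.0094 [643.7 193.7  93.6  98.   83.3] [645.2 193. ]
[0.6194763  0.01770085 0.3001739 ] [ 3.14112262e+00  5.64738331e-04 -1.16779312e-01] [-0.02  0.39  1.61 -0.    1.14  1.67]
```

View pics/w1.png

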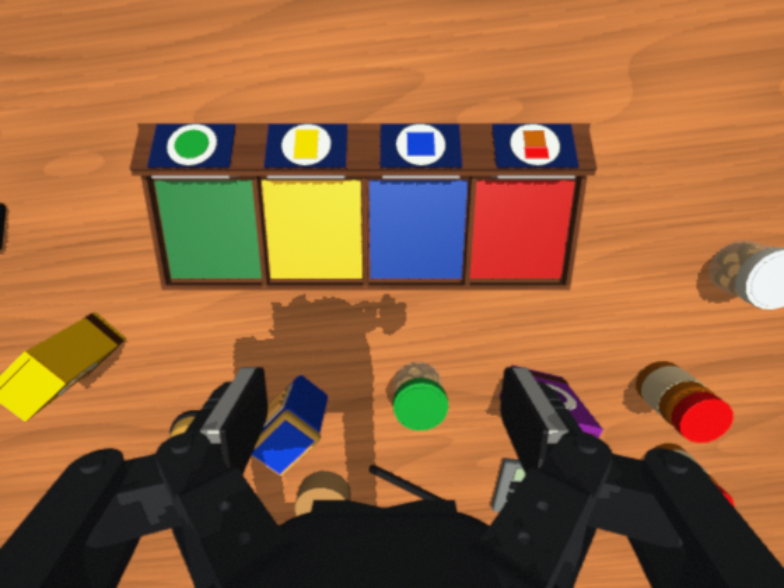

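The wrist view shows the four bays with their cards (green 205,230, yellow 312,230, blue 417,230, red 520,230 in the 1.4x picture). The yellow carton is at lower left (45,380), the tin at (290,430), the green tub at (420,400) and the red jar at (700,415). Next I go above the yellow carton.

Call:
carry_out(plan=[[-0.252, -0.66, 0.2, 0, 0, 0], [-0.252, -0.66, 0.2, 0, 0, 0], [-0.252, -0.66, 0.2, 0, 0, 0], [-0.252, -0.66, 0.2, 0, 0, 0]])

```text
time_s: 4.42
position: [0.5747, 0.1925, 0.2494]
tool_rot: [3.141, 0.002, -0.113]
contact_force: [-0.7, -0.6, 0.2]
opening: 0.0856
gripper_force: 0.0
```

Call:
carry_out(plan=[[-0.252, -0.66, 0, 0, 0, -0.1128], [-0.252, -0.66, 0, 0, 0, -0.1128], [-0.252, -0.66, 0, 0, 0, -0.1128], [-0.252, -0.66, 0, 0, 0, -0.1128], [-0.252, -0.66, 0, 0, 0, -0.1128], [-0.252, -0.66, 0, 0, 0, -0.1128], [-0.252, -0.66, 0, 0, 0, -0.1128]])

```text
time_s: 5.3
position: [0.5335, 0.3607, 0.2505]
tool_rot: [3.142, -0.0, 0.59]
contact_force: [-1.8, -0.2, -0.6]
opening: 0.0855
gripper_force: 0.0
```

```bash
cat >> fit.py <<'E'
def delta(pos,yaw):
    o=readout.get_obs(); M=R.from_euler('xyz',o["tool_rot"]); d=M.inv().apply(np.array(pos)-o["position"])
    print("at",o["position"].round(4),"yaw",np.degrees(o["tool_rot"][2]).round(2),"-> shift units",(d/.25).round(4),"rotvec units",((M.inv()*R.from_euler('xyz',[np.pi,0,yaw])).as_rotvec()/2/np.pi).round(4))
E
python3 - <<'E'
from fit import *
o,s,P=measure("wrist",["cy"])
save("w2.png",s["img"],1.4); print(o["position"],o["tool_rot"],o["joint_positions"].round(2))
print([ (d["conf"],d["location"]) for d in silhouettes("wrist","carton_yellow")])
E
```

```text
wrist cy {'n': 2820, 'z': np.float64(0.0952), 'rect': [532.6, 361.0, 44.5, 64.1, 33.8], 'circ': [532.9, 361.0, 38.1], 'mean': [533.5, 361.6]}
[0.53345551 0.3607455  0.2505186 ] [ 3.14153837e+00 -2.12011567e-04  5.89778017e-01] [ 0.55  0.47  1.61 -0.    1.06  1.53]
[(0.97, [272.7, 186.8])]
```

View pics/w2.png

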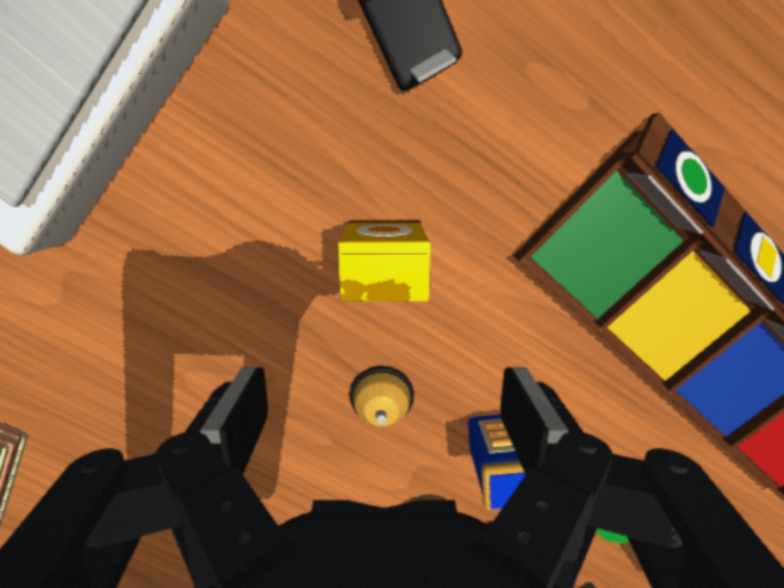

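The picture shows the carton centred between the fingers (385,260) and aligned with the tool. I descend and grip.

Call:
carry_out(plan=[[-0.002, 0, 0.5, 0, 0, 0], [-0.002, 0, 0.65, 0, 0, 0], [-0.002, 0, 0.762, 0, 0, 0], [-0.002, 0, 0.762, 0, 0, 0], [-0.002, 0, 0.762, 0, 0, 0]])

```text
time_s: 6.02
position: [0.5334, 0.3619, 0.0614]
tool_rot: [3.142, -0.001, 0.593]
contact_force: [-0.4, 1.0, -0.4]
opening: 0.0856
gripper_force: 0.0
```

Call:
carry_out(plan=[[0, 0, 0, 0, 0, 0], [0, 0, 0, 0, 0, 0], [0, 0, 0, 0, 0, 0], [0, 0, 0, 0, 0, 0], [0, 0, 0, 0, 0, 0], [0, 0, 0, 0, 0, 0]], claw=-1, squeeze=40)

```text
time_s: 6.78
position: [0.534, 0.3624, 0.0628]
tool_rot: [3.141, -0.004, 0.593]
contact_force: [0.5, -1.3, 10.7]
opening: 0.0635
gripper_force: 42.5
```

Call:
carry_out(plan=[[0, 0, -0.1, 0, 0, 0], [0, 0, -0.3, 0, 0, 0], [0, 0, -0.4, 0, 0, 0], [0, 0, -0.4, 0, 0, 0]])

```text
time_s: 7.28
position: [0.534, 0.3625, 0.1637]
tool_rot: [3.141, -0.006, 0.593]
contact_force: [0.3, 0.0, -2.3]
opening: 0.0637
gripper_force: 45.5
```

Run:
```python
from fit import *
delta([.6316,.0888,.16],-.1175); o=readout.get_obs(); print(o["opening"],o["gripper_force"],o["contact_force"])
```

```text
at [0.534  0.3625 0.1637] yaw 34.0 -> shift units [-0.2885  1.1258  0.0132] rotvec units [-0.0003 -0.0009  0.1131]
0.06367052359020003 45.49695074558258 [ 0.32464144  0.04280996 -2.29525866]
```

Call:
carry_out(plan=[[-0.144, 0.563, 0, 0, 0, 0], [-0.144, 0.563, 0, 0, 0, 0], [-0.144, 0.563, 0, 0, 0, 0], [-0.144, 0.563, 0, 0, 0, 0]])

```text
time_s: 7.78
position: [0.5816, 0.2234, 0.1596]
tool_rot: [-3.141, 0.0, 0.591]
contact_force: [-0.1, -0.3, -1.3]
opening: 0.0635
gripper_force: 45.7
```

Call:
carry_out(plan=[[-0.144, 0.563, 0, 0, 0, 0.113], [-0.144, 0.563, 0, 0, 0, 0.113], [-0.144, 0.563, 0, 0, 0, 0.113], [-0.144, 0.563, 0, 0, 0, 0.113], [-0.144, 0.563, 0, 0, 0, 0.113], [-0.144, 0.563, 0, 0, 0, 0.113]])

```text
time_s: 8.52
position: [0.63, 0.089, 0.1597]
tool_rot: [-3.141, 0.0, -0.112]
contact_force: [0.6, 0.7, -1.9]
opening: 0.0638
gripper_force: 45.7
```

Run:
```python
from fit import *
delta([.6316,.0888,.072],-.1175)
o,s,P=measure("wrist",[],["red","blue","green"])
save("w3.png",s["img"],1.4)
```

```text
at [0.63   0.089  0.1597] yaw -6.41 -> shift units [6.700e-03 3.000e-04 3.508e-01] rotvec units [-0.      0.      0.0009]
wrist red 9558 0.0091 [ 605.  -122.8   96.   101.6   83.4] [ 608.5 -122.7]
wrist blue 9631 0.0092 [618.  -16.8  97.6 100.   83.4] [621.5 -16.7]
wrist green 9385 0.0093 [643.5 192.9  95.4  98.7  83.5] [646.7 192.9]
```

View pics/w3.png

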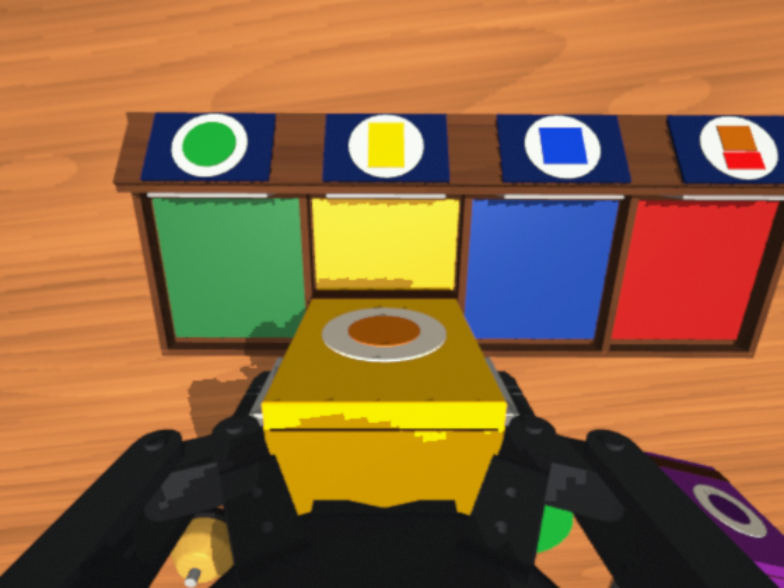

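The carton hangs level and square over the yellow bay (385,250), so I lower it gently.

Call:
carry_out(plan=[[0.007, 0, 0.2, 0, 0, 0.001], [0.007, 0, 0.3, 0, 0, 0.001], [0.007, 0, 0.335, 0, 0, 0.001], [0.007, 0, 0.341, 0, 0, 0.001], [0.007, 0, 0.345, 0, 0, 0.001], [0.007, 0, 0.348, 0, 0, 0.001], [0.007, 0, 0.35, 0, 0, 0.001]])

```text
time_s: 9.45
position: [0.6323, 0.0877, 0.0729]
tool_rot: [-3.141, -0.001, -0.123]
contact_force: [0.4, 0.4, -0.7]
opening: 0.0634
gripper_force: 45.6
```

Call:
carry_out(plan=[[0, 0, 0.002, 0, 0, 0], [0, 0, 0.004, 0, 0, 0], [0, 0, 0.004, 0, 0, 0]])

```text
time_s: 9.82
position: [0.6323, 0.0877, 0.0728]
tool_rot: [-3.141, -0.001, -0.123]
contact_force: [-5.5, 0.0, 18.4]
opening: 0.0636
gripper_force: 47.8
```

Call:
carry_out(plan=[[0, 0, -0.003, 0, 0, 0], [0, 0, -0.003, 0, 0, 0], [0, 0, -0.003, 0, 0, 0], [0, 0, -0.003, 0, 0, 0]], claw=1)

```text
time_s: 10.32
position: [0.6319, 0.0877, 0.0719]
tool_rot: [-3.142, 0.0, -0.123]
contact_force: [-0.6, -0.2, 0.1]
opening: 0.0852
gripper_force: 0.0
```

Call:
carry_out(plan=[[0, 0, -0.1, 0, 0, 0], [0, 0, -0.3, 0, 0, 0], [0, 0, -0.5, 0, 0, 0], [0, 0, -0.7, 0, 0, 0], [0, 0, -0.7, 0, 0, 0]])

```text
time_s: 10.95
position: [0.634, 0.0879, 0.2513]
tool_rot: [-3.14, -0.007, -0.123]
contact_force: [-0.6, -0.2, -0.7]
opening: 0.085
gripper_force: 0.0
```

Run:
```python
from fit import *
PACK["cy"]=((.6305,.0885),.106)
for c in ["wrist","top","scene"]: measure(c,["cy","tg","tb"])
delta([.4375,.0005,.22],-.1175)
```

```text
wrist cy {'n': 2942, 'z': np.float64(0.1052), 'rect': [630.4, 88.7, 64.0, 44.1, 83.0], 'circ': [630.5, 88.6, 38.0], 'mean': [631.3, 88.7]}
wrist tg {'n': 944, 'z': np.float64(0.0516), 'rect': [435.0, 10.6, 59.8, 39.1, 16.6], 'circ': [437.8, 1.4, 30.1], 'mean': [438.2, 9.0]}
wrist tb {'n': 1172, 'z': np.float64(0.083), 'rect': [430.3, 144.0, 47.4, 65.0, 40.3], 'circ': [430.8, 144.1, 38.7], 'mean': [440.0, 139.5]}
top cy {'n': 53, 'z': np.float64(0.1052), 'rect': [627.1, 60.3, 44.1, 9.1, 0.8], 'circ': [627.1, 60.6, 22.4], 'mean': [627.9, 60.9]}
top tg {'n': 311, 'z': np.float64(0.0521), 'rect': [435.9, 0.1, 56.7, 57.3, 89.0], 'circ': [436.6, -0.6, 29.9], 'mean': [436.3, -0.3]}
top tb None
scene cy {'n': 368, 'z': np.float64(0.1046), 'rect': [632.4, 87.4, 69.9, 47.3, 81.2], 'circ': [631.9, 87.0, 39.3], 'mean': [633.6, 85.3]}
scene tg {'n': 314, 'z': np.float64(0.0507), 'rect': [440.4, -1.7, 58.5, 61.7, 31.4], 'circ': [441.0, -1.1, 32.2], 'mean': [442.0, -2.9]}
scene tb {'n': 258, 'z': np.float64(0.0822), 'rect': [432.0, 140.7, 44.4, 68.0, 41.5], 'circ': [432.5, 140.2, 38.5], 'mean': [433.4, 139.4]}
at [0.6315 0.0876 0.2463] yaw -7.05 -> shift units [-0.7271  0.4411  0.106 ] rotvec units [ 0.      0.0002 -0.0009]
```

The carton is centred and square. Next is the green tub.

Call:
carry_out(plan=[[-0.727, 0.441, 0.106, 0, 0, 0], [-0.727, 0.441, 0.106, 0, 0, 0], [-0.727, 0.441, 0.106, 0, 0, 0], [-0.727, 0.441, 0.106, 0, 0, 0], [-0.727, 0.441, 0.106, 0, 0, 0]])

```text
time_s: 11.72
position: [0.4355, 0.0001, 0.2194]
tool_rot: [3.141, 0.003, -0.124]
contact_force: [1.3, -0.5, 0.3]
opening: 0.0853
gripper_force: 0.0
```

Run:
```python
from fit import *
o,s,P=measure("wrist",["tg"])
delta([.4378,.001,.038],-.1175)
```

```text
wrist tg {'n': 2536, 'z': np.float64(0.0517), 'rect': [437.9, 0.1, 58.8, 58.4, 36.2], 'circ': [437.8, 0.3, 29.8], 'mean': [439.0, 0.0]}
at [4.373e-01 3.000e-04 2.199e-01] yaw -7.1 -> shift units [ 0.0028 -0.0029  0.7274] rotvec units [ 0.      0.0002 -0.001 ]
```

Call:
carry_out(plan=[[0.002, 0, 0.4, 0, 0, -0.001], [0.002, 0, 0.6, 0, 0, -0.001], [0.002, 0, 0.728, 0, 0, -0.001], [0.002, 0, 0.728, 0, 0, -0.001], [0.002, 0, 0.728, 0, 0, -0.001]])

```text
time_s: 12.4
position: [0.4395, 0.0006, 0.0396]
tool_rot: [-3.142, -0.0, -0.116]
contact_force: [-0.2, 0.1, -0.0]
opening: 0.0852
gripper_force: 0.0
```

Call:
carry_out(plan=[[0, 0, 0, 0, 0, 0], [0, 0, 0, 0, 0, 0], [0, 0, 0, 0, 0, 0], [0, 0, 0, 0, 0, 0], [0, 0, 0, 0, 0, 0], [0, 0, 0, 0, 0, 0]], claw=-1)

```text
time_s: 13.15
position: [0.4402, 0.0004, 0.0408]
tool_rot: [-3.141, -0.005, -0.117]
contact_force: [-1.0, 1.6, 20.0]
opening: 0.0591
gripper_force: 38.3
```

Call:
carry_out(plan=[[0, 0, -0.1, 0, 0, 0], [0, 0, -0.3, 0, 0, 0], [0, 0, -0.5, 0, 0, 0], [0, 0, -0.7, 0, 0, 0], [0, 0, -0.7, 0, 0, 0], [0, 0, -0.7, 0, 0, 0]])

```text
time_s: 13.9
position: [0.4384, 0.0005, 0.2144]
tool_rot: [-3.141, -0.002, -0.117]
contact_force: [-0.3, 0.1, -2.6]
opening: 0.059
gripper_force: 45.5
```

Run:
```python
from fit import *
delta([.6433,.1935,.21],-.1175); o=readout.get_obs(); print(o["opening"],o["gripper_force"],o["contact_force"])
```

```text
at [0.4384 0.0005 0.2144] yaw -6.69 -> shift units [ 0.7241 -0.8623  0.019 ] rotvec units [-0.     -0.0003  0.0001]
0.05903855600533197 45.54405927658081 [-0.27898423  0.07980057 -2.56382638]
```

Call:
carry_out(plan=[[0.727, -0.862, 0, 0, 0, 0], [0.727, -0.862, 0, 0, 0, 0], [0.727, -0.862, 0, 0, 0, 0], [0.727, -0.862, 0, 0, 0, 0], [0.727, -0.862, 0, 0, 0, 0], [0.727, -0.862, 0, 0, 0, 0], [0.727, -0.862, 0, 0, 0, 0]])

```text
time_s: 14.78
position: [0.6429, 0.1928, 0.2121]
tool_rot: [3.14, 0.003, -0.117]
contact_force: [0.3, -0.5, -1.8]
opening: 0.0588
gripper_force: 45.4
```

Run:
```python
from fit import *
delta([.644,.1933,.051],-.1175)
```

```text
at [0.6429 0.1928 0.2121] yaw -6.68 -> shift units [ 0.0059 -0.0033  0.6443] rotvec units [0.0002 0.0004 0.0001]
```

Call:
carry_out(plan=[[0.005, -0.002, 0.3, 0, 0, 0], [0.005, -0.002, 0.5, 0, 0, 0], [0.005, -0.002, 0.62, 0, 0, 0], [0.005, -0.002, 0.634, 0, 0, 0], [0.005, -0.002, 0.638, 0, 0, 0], [0.005, -0.002, 0.641, 0, 0, 0], [0.005, -0.002, 0.643, 0, 0, 0], [0.005, -0.002, 0.643, 0, 0, 0]])

```text
time_s: 15.78
position: [0.6457, 0.1938, 0.0535]
tool_rot: [-3.141, -0.001, -0.117]
contact_force: [-0.3, -0.4, -2.2]
opening: 0.0586
gripper_force: 45.4
```

Call:
carry_out(plan=[[-0.002, 0, 0.003, 0, 0, 0], [-0.002, 0, 0.006, 0, 0, 0], [-0.002, 0, 0.008, 0, 0, 0], [-0.002, 0, 0.008, 0, 0, 0]])

```text
time_s: 16.27
position: [0.6448, 0.1938, 0.0511]
tool_rot: [3.142, 0.0, -0.117]
contact_force: [-2.4, 0.7, 5.2]
opening: 0.059
gripper_force: 46.3
```

Call:
carry_out(plan=[[0, 0, 0.001, 0, 0, 0], [0, 0, 0.001, 0, 0, 0], [0, 0, 0.001, 0, 0, 0], [0, 0, 0.001, 0, 0, 0]], claw=1)

```text
time_s: 16.77
position: [0.645, 0.1938, 0.0505]
tool_rot: [-3.142, -0.0, -0.117]
contact_force: [0.0, 0.4, -0.5]
opening: 0.085
gripper_force: 0.0
```

Call:
carry_out(plan=[[0, 0, -0.1, 0, 0, 0], [0, 0, -0.3, 0, 0, 0], [0, 0, -0.5, 0, 0, 0], [0, 0, -0.8, 0, 0, 0], [0, 0, -0.8, 0, 0, 0]])

```text
time_s: 17.4
position: [0.6468, 0.1942, 0.2554]
tool_rot: [-3.139, -0.006, -0.117]
contact_force: [0.8, 0.8, -1.4]
opening: 0.0856
gripper_force: 0.0
```

Run:
```python
from fit import *
PACK["cy"]=((.6305,.0885),.106); PACK["tg"]=((.6435,.1935),.062)
for c in ["wrist","scene"]: measure(c,["cy","tg","jr","tb"])
delta([.4085,-.283,.26],-.1175)
```

```text
wrist cy {'n': 2914, 'z': np.float64(0.1052), 'rect': [630.0, 89.0, 64.4, 44.3, 83.1], 'circ': [630.1, 88.9, 38.2], 'mean': [631.0, 89.5]}
wrist tg {'n': 2140, 'z': np.float64(0.0617), 'rect': [642.3, 194.9, 59.2, 58.7, 72.3], 'circ': [642.1, 195.0, 29.9], 'mean': [643.5, 194.8]}
wrist jr None
wrist tb {'n': 1368, 'z': np.float64(0.083), 'rect': [430.0, 144.2, 48.1, 64.5, 40.3], 'circ': [429.3, 144.3, 38.1], 'mean': [435.9, 142.7]}
scene cy {'n': 366, 'z': np.float64(0.1047), 'rect': [632.7, 85.8, 71.1, 46.1, 84.1], 'circ': [630.0, 85.4, 40.5], 'mean': [633.2, 85.4]}
scene tg {'n': 308, 'z': np.float64(0.0611), 'rect': [645.0, 192.5, 57.7, 60.3, 45.8], 'circ': [644.3, 192.7, 32.1], 'mean': [645.7, 190.9]}
scene jr {'n': 315, 'z': np.float64(0.0766), 'rect': [408.9, -283.9, 51.5, 54.3, 86.7], 'circ': [407.8, -284.9, 28.4], 'mean': [410.1, -284.2]}
scene tb {'n': 263, 'z': np.float64(0.0822), 'rect': [432.3, 140.5, 47.5, 70.2, 38.5], 'circ': [432.7, 141.7, 38.3], 'mean': [433.7, 139.4]}
at [0.6456 0.1939 0.2523] yaw -6.69 -> shift units [-0.7199  2.005  -0.0349] rotvec units [-0.0002 -0.0005  0.0001]
```

Call:
carry_out(plan=[[-0.36, 1, 0, 0, 0, 0], [-0.36, 1, 0, 0, 0, 0], [-0.36, 1, 0, 0, 0, 0], [-0.36, 1, 0, 0, 0, 0], [-0.36, 1, 0, 0, 0, 0], [-0.36, 1, 0, 0, 0, 0]])

```text
time_s: 18.25
position: [0.5257, -0.0447, 0.2495]
tool_rot: [-3.141, 0.002, -0.119]
contact_force: [0.6, 1.1, -0.4]
opening: 0.0853
gripper_force: 0.0
```

Call:
carry_out(plan=[[-0.36, 1, 0, 0, 0, 0], [-0.36, 1, 0, 0, 0, 0], [-0.36, 1, 0, 0, 0, 0], [-0.36, 1, 0, 0, 0, 0], [-0.36, 1, 0, 0, 0, 0], [-0.36, 1, 0, 0, 0, 0], [-0.36, 1, 0, 0, 0, 0]])

```text
time_s: 19.12
position: [0.4088, -0.2805, 0.2502]
tool_rot: [-3.141, 0.0, -0.115]
contact_force: [0.3, -0.1, -0.8]
opening: 0.0856
gripper_force: 0.0
```

Run:
```python
from fit import *
o,s,P=measure("wrist",["jr"]); save("w4.png",s["img"],1.4)
delta([.407,-.283,.048],-.1175)
for c in "top","scene": measure(c,["jr"])
```

```text
wrist jr {'n': 1897, 'z': np.float64(0.0772), 'rect': [406.8, -282.0, 51.5, 52.0, 44.4], 'circ': [406.5, -282.2, 26.4], 'mean': [407.4, -282.2]}
at [ 0.4088 -0.2804  0.2503] yaw -6.58 -> shift units [-0.0058  0.0114  0.8091] rotvec units [-0.0001  0.      0.0004]
top jr None
scene jr {'n': 315, 'z': np.float64(0.0766), 'rect': [409.6, -283.9, 51.8, 53.5, 42.7], 'circ': [407.4, -284.2, 28.5], 'mean': [410.2, -284.2]}
```

View pics/w4.png

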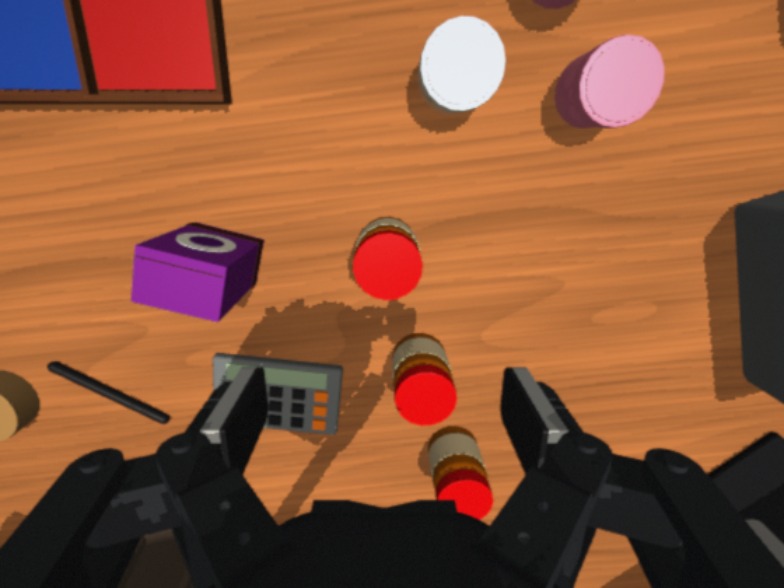

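The farthest jar sits at (387,265), between the fingers. The other two jars are nearer the base at (425,390) and (463,490). Now I grasp it.

Call:
carry_out(plan=[[-0.007, 0.007, 0.4, 0, 0, 0], [-0.007, 0.007, 0.65, 0, 0, 0], [-0.007, 0.007, 0.809, 0, 0, 0], [-0.007, 0.007, 0.809, 0, 0, 0], [-0.007, 0.007, 0.809, 0, 0, 0]])

```text
time_s: 19.9
position: [0.4063, -0.2831, 0.0485]
tool_rot: [-3.141, 0.001, -0.116]
contact_force: [0.8, -0.9, 0.1]
opening: 0.085
gripper_force: 0.0
```

Call:
carry_out(plan=[[0, 0, 0, 0, 0, 0], [0, 0, 0, 0, 0, 0], [0, 0, 0, 0, 0, 0], [0, 0, 0, 0, 0, 0], [0, 0, 0, 0, 0, 0], [0, 0, 0, 0, 0, 0]], claw=-1)

```text
time_s: 20.65
position: [0.4071, -0.2841, 0.0503]
tool_rot: [3.14, -0.003, -0.117]
contact_force: [-0.4, 2.0, 16.0]
opening: 0.0531
gripper_force: 38.9
```

Call:
carry_out(plan=[[0, 0, -0.1, 0, 0, 0], [0, 0, -0.3, 0, 0, 0], [0, 0, -0.5, 0, 0, 0], [0, 0, -0.7, 0, 0, 0], [0, 0, -0.7, 0, 0, 0], [0, 0, -0.7, 0, 0, 0]])

```text
time_s: 21.4
position: [0.4058, -0.2833, 0.2237]
tool_rot: [3.141, -0.001, -0.117]
contact_force: [-0.0, 0.7, -2.6]
opening: 0.0534
gripper_force: 43.5
```

Run:
```python
from fit import *
delta([.6062,-.1213,.21],-.1175); o=readout.get_obs(); print(o["opening"],o["gripper_force"],o["contact_force"])
```

```text
at [ 0.4058 -0.2833  0.2237] yaw -6.69 -> shift units [ 0.7207 -0.7369  0.0549] rotvec units [ 0.0001 -0.0001  0.0001]
0.05343100771851691 43.450114130973816 [-0.04027813  0.73409721 -2.60468968]
```

Call:
carry_out(plan=[[0.721, -0.736, 0, 0, 0, 0], [0.721, -0.736, 0, 0, 0, 0], [0.721, -0.736, 0, 0, 0, 0], [0.721, -0.736, 0, 0, 0, 0], [0.721, -0.736, 0, 0, 0, 0], [0.721, -0.736, 0, 0, 0, 0], [0.721, -0.736, 0, 0, 0, 0]])

```text
time_s: 22.28
position: [0.6052, -0.1223, 0.2226]
tool_rot: [-3.142, 0.002, -0.118]
contact_force: [0.6, 1.3, -2.5]
opening: 0.053
gripper_force: 43.6
```

Run:
```python
from fit import *
delta([.6062,-.1213,.0605],-.1175)
```

```text
at [ 0.6052 -0.1223  0.2226] yaw -6.74 -> shift units [ 0.0047 -0.0046  0.6482] rotvec units [-0.      0.0003 -0.    ]
```

Call:
carry_out(plan=[[0.003, -0.003, 0.3, 0, 0, 0], [0.003, -0.003, 0.5, 0, 0, 0], [0.003, -0.003, 0.62, 0, 0, 0], [0.003, -0.003, 0.636, 0, 0, 0], [0.003, -0.003, 0.641, 0, 0, 0], [0.003, -0.003, 0.645, 0, 0, 0], [0.003, -0.003, 0.648, 0, 0, 0], [0.003, -0.003, 0.648, 0, 0, 0]])

```text
time_s: 23.28
position: [0.6076, -0.121, 0.0619]
tool_rot: [3.141, -0.001, -0.117]
contact_force: [-0.1, -0.3, -2.1]
opening: 0.0531
gripper_force: 43.4
```

Call:
carry_out(plan=[[-0.002, 0, 0.003, 0, 0, 0], [-0.002, 0, 0.005, 0, 0, 0], [-0.002, 0, 0.007, 0, 0, 0], [-0.002, 0, 0.007, 0, 0, 0]])

```text
time_s: 23.78
position: [0.6068, -0.1209, 0.0604]
tool_rot: [3.142, -0.0, -0.117]
contact_force: [-4.7, 1.3, 13.9]
opening: 0.0534
gripper_force: 45.1
```

Call:
carry_out(plan=[[0, 0, -0.001, 0, 0, 0], [0, 0, -0.001, 0, 0, 0], [0, 0, -0.001, 0, 0, 0], [0, 0, -0.001, 0, 0, 0]], claw=1)

```text
time_s: 24.28
position: [0.6068, -0.1209, 0.0597]
tool_rot: [-3.142, 0.0, -0.117]
contact_force: [-0.2, -0.5, -0.7]
opening: 0.0854
gripper_force: 0.0
```

Call:
carry_out(plan=[[0, 0, -0.1, 0, 0, 0], [0, 0, -0.3, 0, 0, 0], [0, 0, -0.5, 0, 0, 0], [0, 0, -0.76, 0, 0, 0], [0, 0, -0.76, 0, 0, 0], [0, 0, -0.76, 0, 0, 0]])

```text
time_s: 25.02
position: [0.6066, -0.1209, 0.2498]
tool_rot: [3.142, -0.0, -0.117]
contact_force: [-0.0, -0.9, -0.5]
opening: 0.0857
gripper_force: 0.0
```

Run:
```python
from fit import *
PACK["jr"]=((.606,-.121),.088)
for c in ["wrist","top"]: measure(c,["jr","tb"],["blue"])
delta([.43,.1435,.25],np.radians(40.3))
```

```text
wrist jr {'n': 2030, 'z': np.float64(0.0872), 'rect': [606.2, -119.8, 52.0, 51.8, 28.3], 'circ': [606.0, -119.8, 26.3], 'mean': [606.9, -120.0]}
wrist tb None
wrist blue 5846 0.0093 [618.3 -15.5  95.6 100.1  83.3] [620.7 -16.1]
top jr None
top tb None
blue none
at [ 0.606  -0.1207  0.2484] yaw -6.69 -> shift units [-0.8223 -0.9678 -0.0044] rotvec units [-0.0002  0.0003 -0.1305]
```

Call:
carry_out(plan=[[-0.822, -0.968, 0, 0, 0, -0.1305], [-0.822, -0.968, 0, 0, 0, -0.1305], [-0.822, -0.968, 0, 0, 0, -0.1305], [-0.822, -0.968, 0, 0, 0, -0.1305], [-0.822, -0.968, 0, 0, 0, -0.1305], [-0.822, -0.968, 0, 0, 0, -0.1305], [-0.822, -0.968, 0, 0, 0, -0.1305], [-0.822, -0.968, 0, 0, 0, -0.1305]])

```text
time_s: 26.12
position: [0.4314, 0.1425, 0.2493]
tool_rot: [-3.141, 0.001, 0.702]
contact_force: [0.1, -0.4, -0.7]
opening: 0.0855
gripper_force: 0.0
```

Run:
```python
from fit import *
o,s,P=measure("wrist",["tb"]); save("w5.png",s["img"],1.4)
delta([.43,.1435,.054],np.radians(40.3))
```

```text
wrist tb {'n': 2737, 'z': np.float64(0.0829), 'rect': [429.1, 144.0, 47.3, 65.5, 40.1], 'circ': [429.1, 144.1, 38.3], 'mean': [429.9, 144.7]}
at [0.4315 0.1424 0.2494] yaw 40.19 -> shift units [-0.0014 -0.0069  0.7817] rotvec units [-0.      0.0001 -0.0003]
```

View pics/w5.png

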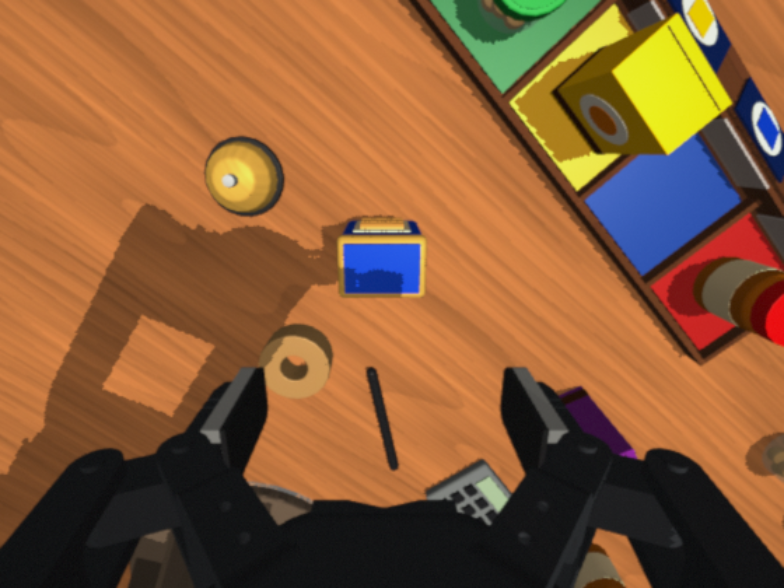

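The tin is at (382,265), square with the fingers, and nothing stands within the finger paths. The bell is at (245,175) and the label roll at (297,360).

Call:
carry_out(plan=[[-0.003, -0.011, 0.4, 0, 0, 0], [-0.003, -0.011, 0.65, 0, 0, 0], [-0.003, -0.011, 0.782, 0, 0, 0], [-0.003, -0.011, 0.782, 0, 0, 0], [-0.003, -0.011, 0.782, 0, 0, 0]])

```text
time_s: 26.8
position: [0.4291, 0.1445, 0.055]
tool_rot: [-3.141, 0.0, 0.702]
contact_force: [-0.8, 0.5, 0.9]
opening: 0.0857
gripper_force: 0.0
```

Call:
carry_out(plan=[[0, 0, 0, 0, 0, 0], [0, 0, 0, 0, 0, 0], [0, 0, 0, 0, 0, 0], [0, 0, 0, 0, 0, 0], [0, 0, 0, 0, 0, 0], [0, 0, 0, 0, 0, 0]], claw=-1)

```text
time_s: 27.55
position: [0.4302, 0.1452, 0.0566]
tool_rot: [3.14, -0.004, 0.703]
contact_force: [0.8, -4.1, 8.3]
opening: 0.0657
gripper_force: 42.6
```

Call:
carry_out(plan=[[0, 0, -0.1, 0, 0, 0], [0, 0, -0.3, 0, 0, 0], [0, 0, -0.5, 0, 0, 0], [0, 0, -0.7, 0, 0, 0], [0, 0, -0.7, 0, 0, 0], [0, 0, -0.7, 0, 0, 0]])

```text
time_s: 28.3
position: [0.4283, 0.1449, 0.2299]
tool_rot: [3.141, -0.002, 0.703]
contact_force: [-0.9, -0.0, -3.8]
opening: 0.0657
gripper_force: 47.7
```

Run:
```python
from fit import *
delta([.6186,-.0162,.21],-.1175); o=readout.get_obs(); print(o["opening"],o["gripper_force"],o["contact_force"])
```

```text
at [0.4283 0.1449 0.2299] yaw 40.3 -> shift units [0.1638 0.9838 0.0806] rotvec units [ 0.     -0.0003  0.1306]
0.0656924549374656 47.7106636762619 [-0.90081034 -0.01453373 -3.78213538]
```

Call:
carry_out(plan=[[0.164, 0.984, 0, 0, 0, 0.1306], [0.164, 0.984, 0, 0, 0, 0.1306], [0.164, 0.984, 0, 0, 0, 0.1306], [0.164, 0.984, 0, 0, 0, 0.1306], [0.164, 0.984, 0, 0, 0, 0.1306], [0.164, 0.984, 0, 0, 0, 0.1306], [0.164, 0.984, 0, 0, 0, 0.1306], [0.164, 0.984, 0, 0, 0, 0.1306]])

```text
time_s: 29.3
position: [0.6184, -0.0156, 0.2292]
tool_rot: [3.142, 0.0, -0.115]
contact_force: [-0.4, 0.0, -3.4]
opening: 0.0656
gripper_force: 47.8
```

Run:
```python
from fit import *
delta([.6186,-.0162,.0675],-.1175)
```

```text
at [ 0.6184 -0.0156  0.2292] yaw -6.61 -> shift units [0.0013 0.0024 0.6469] rotvec units [0.     0.0001 0.0003]
```

Call:
carry_out(plan=[[0.001, 0.002, 0.3, 0, 0, 0], [0.001, 0.002, 0.5, 0, 0, 0], [0.001, 0.002, 0.62, 0, 0, 0], [0.001, 0.002, 0.636, 0, 0, 0], [0.001, 0.002, 0.641, 0, 0, 0], [0.001, 0.002, 0.645, 0, 0, 0], [0.001, 0.002, 0.648, 0, 0, 0], [0.001, 0.002, 0.648, 0, 0, 0]])

```text
time_s: 30.3
position: [0.6194, -0.0167, 0.0679]
tool_rot: [-3.142, -0.001, -0.117]
contact_force: [0.5, -0.3, -2.5]
opening: 0.0654
gripper_force: 47.5
```

Call:
carry_out(plan=[[-0.001, 0, 0.003, 0, 0, 0], [-0.001, 0, 0.005, 0, 0, 0], [-0.001, 0, 0.007, 0, 0, 0], [-0.001, 0, 0.007, 0, 0, 0]])

```text
time_s: 30.8
position: [0.619, -0.0167, 0.0667]
tool_rot: [3.142, -0.001, -0.117]
contact_force: [-6.3, 1.0, 17.0]
opening: 0.0658
gripper_force: 49.9
```

Call:
carry_out(plan=[[0, 0, -0.001, 0, 0, 0], [0, 0, -0.001, 0, 0, 0], [0, 0, -0.001, 0, 0, 0], [0, 0, -0.001, 0, 0, 0]], claw=1)

```text
time_s: 31.3
position: [0.6188, -0.0167, 0.0657]
tool_rot: [3.142, 0.0, -0.117]
contact_force: [0.6, 0.2, -0.1]
opening: 0.0852
gripper_force: 0.0
```

Call:
carry_out(plan=[[0, 0, -0.1, 0, 0, 0], [0, 0, -0.3, 0, 0, 0], [0, 0, -0.5, 0, 0, 0], [0, 0, -0.9, 0, 0, 0], [0, 0, -0.9, 0, 0, 0], [0, 0, -0.9, 0, 0, 0], [0, 0, -0.9, 0, 0, 0]])

```text
time_s: 32.17
position: [0.6184, -0.0166, 0.2901]
tool_rot: [3.142, 0.001, -0.117]
contact_force: [-0.3, 0.2, 0.4]
opening: 0.0855
gripper_force: 0.0
```

Run:
```python
from fit import *
PACK.update(jr=((.606,-.121),.088),tb=((.6185,-.016),.094),cy=((.6305,.0885),.106),tg=((.6435,.1935),.062))
o,s,P=measure("wrist",["cy","tg","jr","tb"]); save("w6.png",s["img"],1.4)
s=snapshot("scene"); save("s6.png",s["img"],1.4)
```

```text
wrist cy {'n': 2374, 'z': np.float64(0.1053), 'rect': [630.6, 88.5, 64.4, 43.7, 83.0], 'circ': [630.1, 88.5, 38.3], 'mean': [631.3, 87.9]}
wrist tg {'n': 1870, 'z': np.float64(0.0617), 'rect': [642.3, 194.1, 58.7, 59.2, 33.5], 'circ': [642.7, 194.5, 30.3], 'mean': [643.4, 192.9]}
wrist jr {'n': 1633, 'z': np.float64(0.0871), 'rect': [606.0, -119.5, 52.0, 51.7, 75.1], 'circ': [605.5, -119.8, 26.6], 'mean': [606.6, -119.1]}
wrist tb {'n': 2281, 'z': np.float64(0.0929), 'rect': [617.1, -15.5, 65.7, 46.9, 83.2], 'circ': [617.2, -15.2, 38.4], 'mean': [618.0, -15.5]}
```

View pics/w6.png

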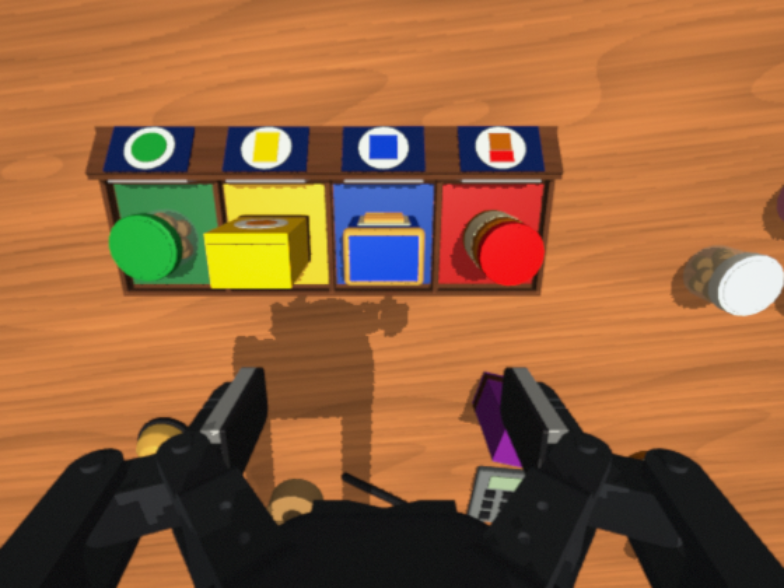

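View pics/s6.png

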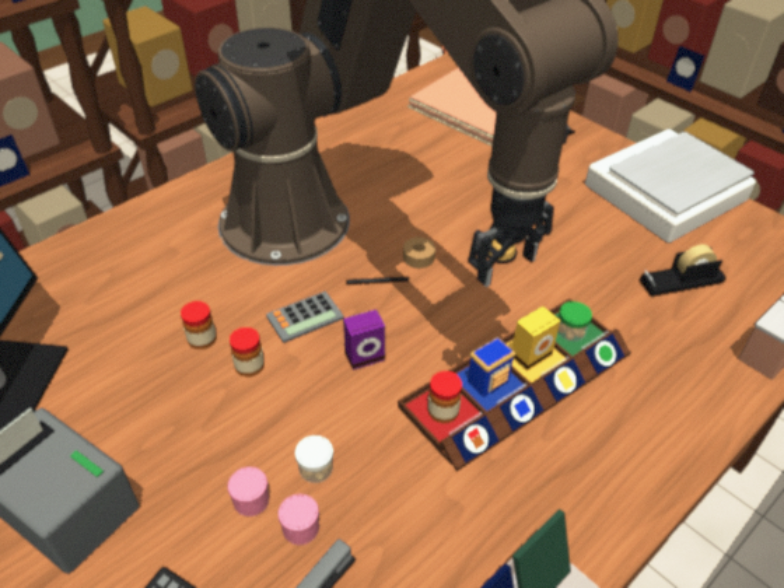

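Both pictures show all four packs upright in their matching bays (wrist tub 145,245, carton 257,250, tin 383,255, jar 510,250). The measured centres are within about 1.5 mm of the bay middles, and the look-alikes are untouched. I'm handing in.

```bash
python3 -c "
from plant import bot
print(bot.sign_off())"
```

```text
the job is handed in; nothing more can be done
None
```

The job is handed in after about 32 s of robot time: all four packs stand upright in their matching bays, about 1.5 mm or less from the middle, with the carton and tin square to their cards and the look-alikes untouched.

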